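# Rock the pendulum angle gauge to its mark on the plaster stud

## Robot

A 6-joint arm with a two-finger parallel gripper is mounted at the origin on the work surface. World frame = base frame: x ahead of the robot, y to its left, z up, the work surface at z = 0. Lengths are in m, angles in degrees, forces in N, time in s.
With the tool pointing down it reaches from about 0.3 to 0.85 m from the base axis. Payload 4.2 kg.
Tool frame: the origin (TCP) lies midway between the tips of the shut fingers; the grasp point (between the pads) lies 19 mm behind it; z points along the fingers, y is the line along which they close (so a half turn about z gives the same grasp; the last joint's range is limited). The gripper opens to 91 mm and grips with 3 to 60 N. Pads are 32 mm wide; open, the fingers measure 118 mm over their backs; the gripper's body (76 mm by 178 mm) begins 60 mm behind the grasp point.
Start: joints at [73.625, 18.312, 89.639, -0, 72.044, -1.146], TCP at [0.151, 0.555, 0.214] pointing down, gripper open.
Joint ranges: [-177.97, 177.97], [-48.28, 115.42], [12.27, 149.76], [-77.06, 257.06], [2.81, 150.46], [-146.56, 146.56]. Speed limits (degrees/s): [147.25, 147.25, 180, 180, 180, 180].

## Interface

Orientations are given as a 3x3 rotation matrix whose columns are the frame's x, y, z axes.
In Python, from station import env, optics gives the robot as it stands. The module is installed in compiled form; this text tells all that it offers.
- The arm moves only by the tool arm_command, never from a script. Its argument "increments" is a list that holds one entry, the list of rows, each a list of 6 numbers: the shift along the world's x, y, z in m, then the turn, a rotation vector about the world's x, y, z in rad. In form: [[[dx, dy, dz, wx, wy, wz], ...]]. A call has 1 to 12 rows; each row is the pose to reach, as a shift and turn from the pose commanded when the call began; what a row does not reach only later rows make up. A row lasts 1/10 s, in which the tool goes at most 50 mm and 8.59 degrees, less where a joint would pass 70% of its speed; a pose out of reach is approached as far as the arm can. A call with a gripper value outside its range is refused whole. "jaw" is the opening, from 0 (shut) to 1 (fully open), set as the call begins (left out, the last holds). The fingers move at their own pace and stop on an object; the grip force is fixed at half the most. Time passes only in rows, so rows that repeat a pose let the fingers close. It gives the time, the measured TCP pose, the force, the opening and the grip force at its end, in the units of the state.
- env.sense(): the state, without advancing time (a new reading comes with each control period).
- optics.capture(name): name is "scene" or "top" or "wrist"; returns a dict with "frame" (400x640x3 uint8, red, green, blue), "camera_matrix" (3x3 intrinsics, pixels), "k1" (the pictures are not rectified: a ray, as slopes to the right and down, at radius r is drawn at 1 + k1 r^2 times it, then the intrinsics apply), "rvec" (rotation vector, rad) and "tvec" (3), from world to camera coordinates, as OpenCV has them. Camera axes: x right, y down, z forward; pixel columns grow to the right and rows downward; lengths in m; the calibration is good to about 2 mm. A picture is of the moment at which its call begins. There is no depth.
- env.finish_job(): hands the job in; it is judged then, once.
The state is a dict: "t": time; "joint_positions": joint angles; "dq": joint speeds; "joint_efforts": joint torques, N m; "eef_pos": TCP position; "orientation": TCP orientation; "wrist_force": force on the tool from outside, world axes, zero at the start; "torque": the same for the moment, N m; "gripper_width": finger opening in m; "finger_force": force on a finger pad.
Only numpy, scipy, OpenCV 4.12 (cv2) and the standard library are available. Lean on these libraries where they do the work, as an engineer would, in place of code of your own. Each camera call takes 0.05 s, during which the arm holds its last target. There are 200 camera calls.

## Task

Press the black sprung knob of the gauge dock down and, keeping it pressed, turn it clockwise (seen from above) as far as it goes so that the red keeper arm swings off the blue angle gauge, then let the knob spring up. Lift the gauge out by its black handle, set its steel sole across the ridges of the white plaster stud square with the ridges so that it can rock from one to the other, and rock it there until the swinging black pointer settles on the red mark. Finish holding it so, still gripped, sole resting on the stud and pointer on the mark, and leave the other things on the table where they are.

Things in the scene. Friction and masses are not known exactly. Their poses are not given: they have to be found in the camera images.
- gauge: blue pendulum angle gauge, loose, about 0.35 kg. Origin: centre of the underside of its sole; z up; x out of the dial face (the dial is on the +x side). Steel sole 40 (x) by 120 (y) by 8 mm; above it a blue plate 12 (x) by 90 (y) mm up to z = 93 mm with the white dial; on top in the middle a black rubber handle 24 (x) by 30 (y) mm from z = 93 to 141 mm. It starts in the dock, upright; its y is parallel to the dock's y
- gauge_handle (a point): the point to grip, in the middle of the black handle, 120 mm above the underside of the sole; axes as the gauge's
- pointer (a joint): angle in rad of the freely swinging black pendulum pointer on the gauge. It hangs from a pivot 80 mm above the underside and is 60 mm long; it always settles plumb within about 2 s. 0 when the gauge is upright; it reads +a when the gauge is rocked by +a about its own x axis (its +y end up, its -y end down; seen from in front, looking at the dial, the pointer and a mark at +a then stand to the left of the dial's middle)
- mark (a joint): angle in rad, on the same scale and pivot as the pointer, of the red mark, a tab 5.5 mm wide at 60 mm from the pivot. It differs from run to run, between 0.12 and 0.36, and stays as it is
- pointer_tip (a point): tip of the black pointer, 60 mm from the pivot, in front of the dial; its z axis lies along the pointer
- mark_tip (a point): outer end of the red mark, 60 mm from the pivot; its z axis lies along the mark
- dock: wooden gauge dock, fixed, base board 100 (x) by 250 (y) by 8 mm, origin centre of its underside. The gauge's sole stands on the board at y = -40 mm, z = 8 mm between rims 6 mm high with 2 mm play; straight up it comes free. At y = +75 mm stands a grey post of 48 mm diameter with the keeper and the knob on top
- keeper (a joint): turn in rad of knob and red keeper arm together: 0 as it starts, with the arm over the gauge's shoulder (3 mm above it, the gauge cannot be lifted), growing clockwise seen from above to a stop at 1.25. A pin keeps it from turning while the knob is up; it passes under the stop between about 0.1 and 0.85 rad while the knob is down. It stays where it is left
- keeper_tip (a point): free end of the red keeper arm (16 mm wide, 6 mm thick), 85 mm from the knob's axis, 107 mm above the table; it points along the dock's -y at the start and swings towards the dock's -x
- knob (a joint): how far the black knob is pressed down, 0 (up) to 0.008 m (fully down); the spring takes 2.3 N to begin and 6 N to be fully down, and pushes it up again
- knob_grip (a point): middle of the knob's upright grip bar, on the knob's axis, 142 mm above the table. The bar is 12 mm thick, 42 mm long, and stands 30 mm tall on a disc of 48 mm diameter whose top is 126 mm above the table; the bar's top is 154 mm above the table. This frame's y lies along the bar (at the start the dock's y), its x across it; z up; it turns and sinks with the knob
- stud: white plaster stud on a piece of joist, fixed, origin centre of the underside of the joist. Joist 90 (x) by 150 (y) by 45 mm; on it the stud, 70 (x) by 85 (y) mm, with two rounded ridges of 12 mm radius along its x, one high, one 7 mm lower: a sole laid on both leans by 0.14 rad, which reads -0.14 with the dial towards the stud's +x: the wrong way. Further over, the gauge rocks on one ridge alone
- stud_high (a point): middle of the crest of the high ridge, at y = -25 mm in the stud's frame, 78 mm above the table; the ridge runs along x and is 70 mm long
- stud_low (a point): middle of the crest of the low ridge, at y = +25 mm in the stud's frame, 71 mm above the table
- sponge: yellow sponge block 75 by 45 by 25 mm, leave alone
- rib: dark wooden potter's rib 50 by 90 by 6 mm, leave alone
- jar: small green glaze jar, 60 mm diameter, 75 mm tall, leave alone
- bowl: terracotta bowl, 110 mm diameter, 50 mm tall, leave alone
- rolling_pin: wooden rolling pin, 42 mm diameter, 300 mm long, leave alone
- brush_pot: white pot with brushes, 84 mm diameter, about 240 mm tall with the brushes, leave alone
There are look-alikes about, which are no part of the job. Leave any pink look-alike of the gauge alone.

How it is judged (in metres and radians):
On the way, in this order (a step that is already met when the one before it is completed fails the run):
1. the knob is turning while it is held pressed down (value of joint knob above 0.003 m and value of joint keeper above 0.25 rad), for 0.02 s.
2. the keeper arm is swung off the gauge and the knob has sprung up again (value of joint knob below 0.002 m and value of joint keeper above 0.95 rad), for 0.1 s.
3. the gauge is lifted clear of the dock in the fingers (contact force between the fingers and gauge above 1 N and z of gauge in the frame of dock above 0.03 m and contact force between gauge and dock below 0.05 N), for 0.1 s.
At the end, for the whole second after the job is handed in: gauge held in the hand, sole pressing on the stud (over 0.5 N) and nothing else, middle within 35 mm along the ridges, 80 mm across, face within 0.4 rad of square, still; pointer at rest within 0.045 rad of the mark; keeper over 0.95 rad, knob up (all of step 2 and angle between the z axis of pointer_tip and the z axis of mark_tip, either way round below 0.045 rad and velocity of joint pointer between -0.3 and 0.3 rad/s and contact force between gauge and stud above 0.5 N and contact force between gauge and dock below 0.05 N and contact force between the fingers and gauge above 1 N and x of gauge in the frame of stud between -0.035 and 0.035 m and y of gauge in the frame of stud between -0.08 and 0.08 m and z of gauge in the frame of stud above 0.05 m and angle between the x axis of gauge and the x axis of stud, either way round below 0.4 rad and linear speed of gauge below 0.02 m/s); the arm keeps its last pose, push and grip.
It fails at once if another thing on the table is shifted by more than 30 mm (distance of any of sponge, rib, jar, bowl, rolling_pin, brush_pot from where it was at the start of the episode above 0.03 m).
It also fails if it takes over 64 s, if anything falls off the work surface, if the arm or the gripper's body presses on something with over 40 N, if the wrist force passes 120 N, or if a joint passes its speed limit or range.

## Working session

There is one attempt and no reset: what is moved stays moved. The work goes in short steps, Python scripts to look and compute and a tool call to move; the robot and the scene stay as the last step left them, time stands still between calls to the robot, and variables do not carry over. Pictures are saved under pics/ and viewed, at most 10 in all, crops included, and the job is handed in when it is done.

Besides the shell and the picture viewer there is one more tool, called after ">>>" in YAML: its name, and indented under it one key for each argument. arm_command: Moves the arm, as the interface text tells. Its arguments: {"type":"object","properties":{"increments":{"type":"array","items":{"type":"array","items":{"type":"array","items":{"type":"number"}}}},"jaw":{"type":"number"}},"required":["increments"]}

```bash
mkdir -p pics; cat > h.py <<'E'
import numpy as np, cv2
from station import env, optics
def cap(n): return optics.capture(n)
def save(c,f,box=None,s=1):
    im=c["frame"][:,:,::-1]
    if box: im=im[box[1]:box[3],box[0]:box[2]]
    cv2.imwrite("pics/"+f,cv2.resize(np.ascontiguousarray(im),None,fx=s,fy=s,interpolation=cv2.INTER_CUBIC))
def RT(c): return cv2.Rodrigues(np.array(c["rvec"],float))[0],np.array(c["tvec"],float).reshape(3)
def ray(c,px):
    K=np.array(c["camera_matrix"]);k=c["k1"]
    u=cv2.undistortPoints(np.array([[px]],float),K,np.array([k,0,0,0,0.]))[0,0]
    R,t=RT(c);d=R.T@np.array([u[0],u[1],1]);return -R.T@t,d/np.linalg.norm(d)
def plane(c,px,z):
    o,d=ray(c,px);return o+d*(z-o[2])/d[2]
def proj(c,P):
    p,_=cv2.projectPoints(np.array(P,float).reshape(-1,1,3),np.array(c["rvec"],float),np.array(c["tvec"],float),np.array(c["camera_matrix"],float),np.array([c["k1"],0,0,0,0.]));return p[:,0]
def tri(a,b):
    (o1,d1),(o2,d2)=a,b
    s=np.linalg.lstsq(np.c_[d1,-d2],o2-o1,rcond=None)[0]
    p,q=o1+s[0]*d1,o2+s[1]*d2;return (p+q)/2,np.linalg.norm(p-q)
E
python3 - <<'E'
from h import *
for n in("scene","top"):
    c=cap(n);save(c,n+"0.png",s=1.25);o,_=ray(c,(320,200));print(n,o,c["k1"])
s=env.sense();print(s["t"],s["orientation"],s["gripper_width"])
E
```

```text
scene [ 0.92775587 -0.62485727  1.00072535] -0.06076392687083208
top [ 0.46154844 -0.09964226  1.21953176] -0.05365293888345523
0.1 [[-9.64891791e-01  2.62647410e-01 -4.11804307e-04]
 [ 2.62647733e-01  9.64890628e-01 -1.49825770e-03]
 [ 3.83261174e-06 -1.55381602e-03 -9.99998793e-01]] 0.09148584267770526
```

View pics/scene0.png

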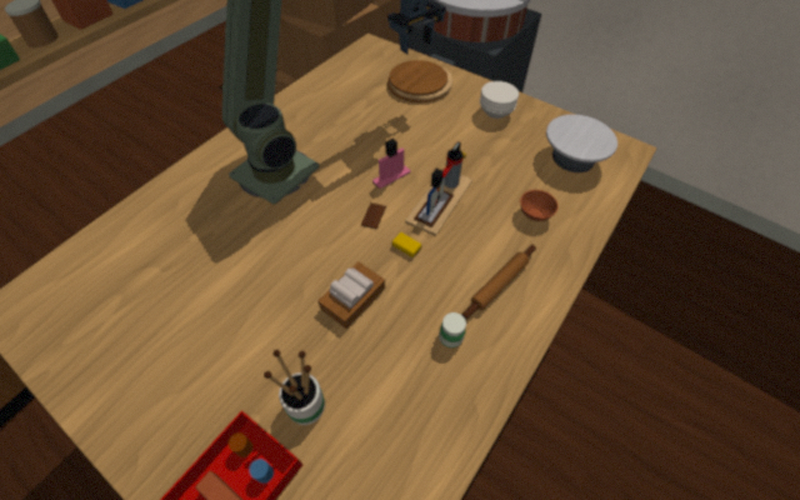

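View pics/top0.png

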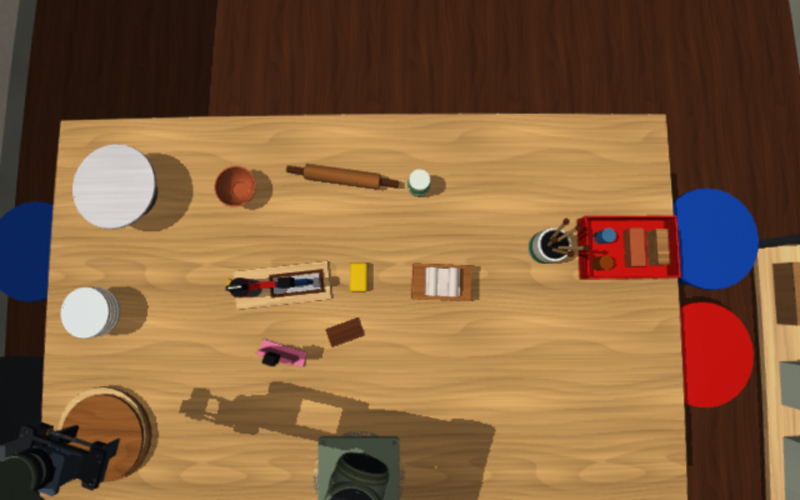

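The scene view shows the blue gauge with its black handle at (437,180), the dock's post and knob at (454,160), and the stud at (350,287). In the top view, at 800 px scale, they are at:
- dock: about (282,285)
- knob: (240,287)
- blue gauge: (297,283)
- stud: (443,282)

What could be taken for the gauge:
- pink gauge look-alike, top (282,353): rejected because it is pink and not in the dock
- blue-plated gauge in the dock, top (297,283): chosen

For the stud, the only candidate is the white ridged block at (443,282). I'll check the choice in one close crop.

```bash
python3 - <<'E'
from h import *
a=cap("top");b=cap("scene")
A=a["frame"][200:250,170:390,::-1];B=b["frame"][105:265,250:390,::-1]
A=cv2.resize(np.ascontiguousarray(A),None,fx=3.6,fy=3.6,interpolation=cv2.INTER_CUBIC)
B=cv2.resize(np.ascontiguousarray(B),None,fx=2.6,fy=2.6,interpolation=cv2.INTER_CUBIC)
M=np.zeros((A.shape[0]+B.shape[0],800,3),np.uint8);M[:A.shape[0],:A.shape[1]]=A;M[A.shape[0]:,:B.shape[1]]=B
cv2.imwrite("pics/crop1.png",M);print(M.shape,A.shape)
# masks
def blobs(c,m,box,name,z):
    k=np.zeros_like(m);x0,y0,x1,y1=box;k[y0:y1,x0:x1]=m[y0:y1,x0:x1]
    cs,_=cv2.findContours(k.astype(np.uint8),0,2)
    for q in sorted(cs,key=cv2.contourArea)[-2:]:
        r=cv2.minAreaRect(q);bp=np.array([plane(c,p,z) for p in cv2.boxPoints(r)])
        print(name,cv2.contourArea(q),np.round(r[0],1),"ctr",plane(c,r[0],z).round(4),"corners",bp[:,:2].round(3).tolist())
h=cv2.cvtColor(a["frame"],cv2.COLOR_RGB2HSV);H,S,V=[h[...,i].astype(int) for i in range(3)]
box=(170,200,275,250)
blobs(a,(V<45),box,"black",.141)
blobs(a,((H<6)|(H>174))&(S>180)&(V>90),box,"red",.107)
blobs(a,(S<60)&(V>140),(325,205,385,245),"studwhite",.07)
blobs(a,(H<14)&(S>100)&(V<170)|(S<60)&(V>140),(325,205,385,245),"joist",.045)
for p in [(192,231),(238,226),(345,225),(360,215)]: print(p,h[p[1],p[0]])
E
```

```text
(596, 800, 3) (180, 792, 3)
black 86.0 [228.5 226. ] ctr [0.491  0.1589 0.141 ] corners [[0.503, 0.178], [0.503, 0.14], [0.479, 0.14], [0.479, 0.178]]
black 116.5 [191.  229.5] ctr [0.481 0.269 0.141] corners [[0.5, 0.29], [0.5, 0.249], [0.462, 0.248], [0.462, 0.289]]
red 78.0 [209.8 227.9] ctr [0.4865 0.2235 0.107 ] corners [[0.491, 0.255], [0.497, 0.194], [0.482, 0.192], [0.476, 0.253]]
studwhite 516.5 [354. 225.] ctr [ 0.4944 -0.2121  0.07  ] corners [[0.528, -0.172], [0.528, -0.253], [0.46, -0.252], [0.461, -0.172]]
joist 14.0 [333.5 214.5] ctr [ 0.5285 -0.1503  0.045 ] corners [[0.536, -0.142], [0.536, -0.158], [0.521, -0.158], [0.521, -0.142]]
joist 722.5 [353.3 225.3] ctr [ 0.494  -0.2124  0.045 ] corners [[0.457, -0.137], [0.539, -0.142], [0.532, -0.288], [0.45, -0.283]]
(192, 231) [120  18  14]
(238, 226) [108 200  69]
(345, 225) [ 19  24 224]
(360, 215) [ 14  32 212]
```

View pics/crop1.png

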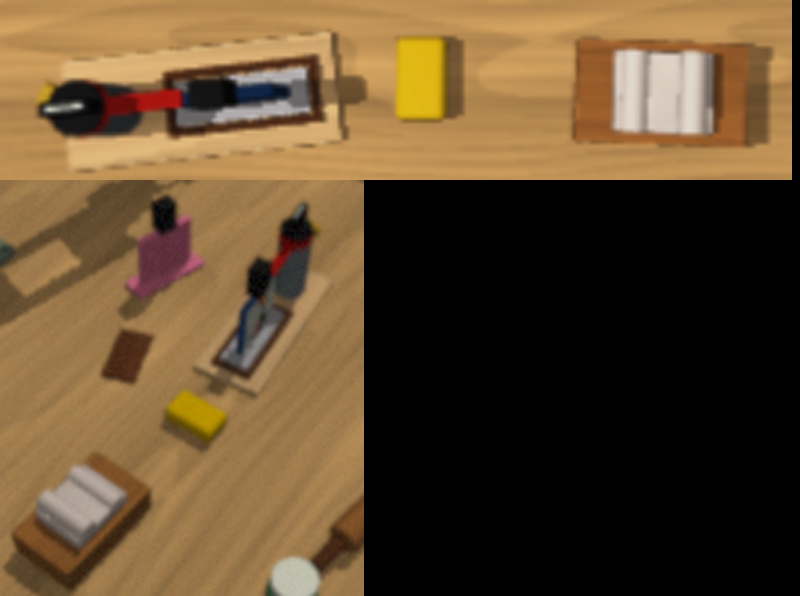

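The crop confirms it: the blue gauge stands in the dock at (215,93) under the red arm at (140,100), with the knob bar at (65,107). Its dial faces right in the scene view, i.e. world +x. The stud ridges are at (632,92) and (697,92).

```bash
python3 - <<'E'
from h import *
a=cap("top");b=cap("scene")
q=np.array([(62,62),(333,33),(345,138),(72,170)])/3.6+[170,200]
P=np.array([plane(a,p,.008)[:2] for p in q]);print("dock corners",P.round(3).tolist(),"ctr",P.mean(0).round(4))
v=(P[0]+P[3]-P[1]-P[2]);yaw=np.arctan2(-v[0],v[1]);print("dock yaw deg",np.degrees(yaw))
R=np.array([[np.cos(yaw),-np.sin(yaw)],[np.sin(yaw),np.cos(yaw)]]);c=P.mean(0)
print("knob",c+R@[0,.075],"gauge",c+R@[0,-.04])
kp=np.array([*(c+R@[0,.075]),.154]);print("proj knob top",(proj(a,kp)-[170,200])*3.6,(proj(b,kp)-[250,105])*2.6+[0,180])
print("bar",plane(a,np.array([42,109])/3.6+[170,200],.154),plane(a,np.array([85,105])/3.6+[170,200],.154))
# ridges in the scene view: end lines
def up(p): return np.array([p[0]/2.6+250,(p[1]-180)/2.6+105])
s=np.array([.494,-.2121]);ry=np.radians(2.0)
g=a["frame"][212:238,338:372].mean(2)
print(g[3:24].mean(0).round().astype(int).tolist())
for hi in(.025,-.025):
  pts=[[s[0]+.035*e,s[1]+hi*k,.078 if k==1 else .071] for k in(1,-1) for e in(-1,1)]
  print("hyp high at world y",hi,((proj(a,pts)-[170,200])*3.6).round().tolist(),((proj(b,pts)-[250,105])*2.6+[0,180]).round().tolist())
E
```

```text
dock corners [[0.524, 0.328], [0.549, 0.08], [0.454, 0.068], [0.426, 0.316]] ctr [0.4882 0.1981]
dock yaw deg 6.196549836877348
knob [0.48013743 0.27270553] gauge [0.49255047 0.15837742]
proj knob top [[ 65.56557879 107.06022763]] [[296.02686396 210.74036148]]
bar [0.47861443 0.29183061 0.154     ] [0.48175666 0.25697215 0.154     ]
[95, 100, 138, 197, 198, 201, 212, 214, 207, 190, 162, 150, 187, 203, 205, 205, 205, 205, 205, 200, 189, 189, 207, 213, 211, 200, 177, 142, 121, 119, 66, 59, 73, 91]
hyp high at world y 0.025 [[634.0, 132.0], [633.0, 49.0], [692.0, 131.0], [691.0, 49.0]] [[70.0, 463.0], [116.0, 493.0], [43.0, 495.0], [89.0, 526.0]]
hyp high at world y -0.025 [[693.0, 131.0], [692.0, 49.0], [634.0, 132.0], [633.0, 50.0]] [[42.0, 492.0], [89.0, 523.0], [70.0, 466.0], [117.0, 496.0]]
```

>>> arm_command:
  increments:
    - [[0.04, -0.05, 0.01, 0, 0, 0], [0.08, -0.1, 0.02, 0, 0, 0], [0.12, -0.13, 0.03, 0, 0, 0], [0.16, -0.16, 0.035, 0, 0, 0], [0.2, -0.19, 0.035, 0, 0, 0], [0.24, -0.22, 0.035, 0, 0, 0], [0.27, -0.25, 0.035, 0, 0, 0], [0.3, -0.27, 0.035, 0, 0, 0], [0.32, -0.29, 0.035, 0, 0, 0], [0.32, -0.29, 0.035, 0, 0, 0], [0.32, -0.29, 0.035, 0, 0, 0]]

```text
t: 1.4
eef_pos: [0.4712, 0.2644, 0.2487]
orientation: [[-0.964, 0.265, -0.001], [0.265, 0.964, 0.0], [0.001, 0.0, -1.0]]
wrist_force: [-0.4, 0.3, 0.2]
gripper_width: 0.0909
finger_force: 0.0
```

```bash
python3 - <<'E'
from h import *
s=env.sense();print(np.round(s["joint_positions"],1))
c=cap("wrist");save(c,"w1.png");o,d=ray(c,(320,200));print(o-s["eef_pos"],d,np.array(s["orientation"]).T@(o-s["eef_pos"]))
print(proj(c,[[.480,.273,.154],[.4786,.2918,.154],[.4818,.257,.154],[.4926,.158,.141]]).round())
E
```

```text
[ 28.1  14.   90.7   0.   75.4 -46.6]
[-0.06880274  0.01867352  0.1699327 ] [ 0.24909268 -0.06040088 -0.96659432] [ 0.07145725 -0.00018881 -0.16986308]
[[330. 208.]
 [349. 201.]
 [313. 214.]
 [220. 245.]]
```

View pics/w1.png

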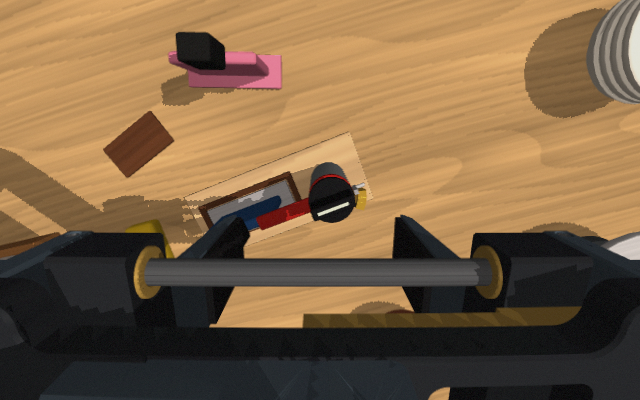

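The wrist view shows the knob's white-striped bar at (315,214)–(351,203), centred near (333,208), which agrees with the estimate (0.480, 0.275). I'll turn the tool across the bar and descend.

>>> arm_command:
  increments:
    - [[0.003, 0.003, -0.01, 0, 0, -0.149], [0.006, 0.006, -0.02, 0, 0, -0.298], [0.009, 0.01, -0.03, 0, 0, -0.447], [0.009, 0.01, -0.04, 0, 0, -0.596], [0.009, 0.01, -0.05, 0, 0, -0.745], [0.009, 0.01, -0.06, 0, 0, -0.894], [0.009, 0.01, -0.065, 0, 0, -1.043], [0.009, 0.01, -0.07, 0, 0, -1.194], [0.009, 0.01, -0.085, 0, 0, -1.194], [0.009, 0.01, -0.1, 0, 0, -1.194], [0.009, 0.01, -0.115, 0, 0, -1.194], [0.009, 0.01, -0.117, 0, 0, -1.194]]

```text
t: 2.65
eef_pos: [0.4777, 0.2754, 0.1304]
orientation: [[-0.113, 0.994, -0.004], [0.994, 0.113, -0.002], [-0.001, -0.004, -1.0]]
wrist_force: [-1.2, 0.1, -0.8]
gripper_width: 0.0907
finger_force: 0.0
```

>>> arm_command:
  increments:
    - [[0, 0, 0, 0, 0, 0], [0, 0, 0, 0, 0, 0], [0, 0, 0, 0, 0, 0], [0, 0, 0, 0, 0, 0], [0, 0, 0, 0, 0, 0], [0, 0, 0, 0, 0, 0], [0, 0, 0, 0, 0, 0], [0, 0, 0, 0, 0, 0]]
  jaw: 0

```text
t: 3.45
eef_pos: [0.4801, 0.2748, 0.132]
orientation: [[-0.111, 0.994, 0.0], [0.994, 0.111, 0.0], [-0.0, 0.0, -1.0]]
wrist_force: [0.9, 0.5, 0.5]
gripper_width: 0.03
finger_force: 0.0
```

>>> arm_command:
  increments:
    - [[0, 0, 0, 0, 0, 0], [0, 0, 0, 0, 0, 0], [0, 0, 0, 0, 0, 0], [0, 0, 0, 0, 0, 0], [0, 0, 0, 0, 0, 0]]
  jaw: 0

```text
t: 3.95
eef_pos: [0.4811, 0.275, 0.132]
orientation: [[-0.111, 0.994, 0.002], [0.994, 0.111, 0.0], [0.0, 0.002, -1.0]]
wrist_force: [5.9, -0.1, -2.7]
gripper_width: 0.0121
finger_force: 30.0
```

>>> arm_command:
  increments:
    - [[0.001, 0, -0.003, 0, 0, 0], [0.002, 0, -0.006, 0, 0, 0], [0.002, 0, -0.009, 0, 0, 0], [0.002, 0, -0.01, 0, 0, 0], [0.002, 0, -0.01, 0, 0, 0]]

```text
t: 4.45
eef_pos: [0.4815, 0.275, 0.1238]
orientation: [[-0.111, 0.994, -0.0], [0.994, 0.111, 0.001], [0.001, -0.0, -1.0]]
wrist_force: [-1.6, -1.4, 14.6]
gripper_width: 0.0118
finger_force: 30.0
```

>>> arm_command:
  increments:
    - [[0, 0, 0, 0, 0, -0.12], [0, 0, 0, 0, 0, -0.24], [0, 0, 0, 0, 0, -0.36], [0, 0, 0, 0, 0, -0.48], [0, 0, 0, 0, 0, -0.6], [0, 0, 0, 0, 0, -0.72], [0, 0, 0, 0, 0, -0.84], [0, 0, 0, 0, 0, -0.96], [0, 0, 0, 0, 0, -1.08], [0, 0, 0, 0, 0, -1.18], [0, 0, 0, 0, 0, -1.24], [0, 0, 0, 0, 0, -1.25]]

```text
t: 5.65
eef_pos: [0.4807, 0.2754, 0.1238]
orientation: [[0.909, 0.417, -0.002], [0.417, -0.909, 0.001], [-0.001, -0.002, -1.0]]
wrist_force: [-4.7, 0.7, 14.0]
gripper_width: 0.0117
finger_force: 30.0
```

>>> arm_command:
  increments:
    - [[0, 0, 0, 0, 0, -0.01], [0, 0, 0.003, 0, 0, -0.01], [0, 0, 0.006, 0, 0, -0.01], [0, 0, 0.009, 0, 0, -0.01], [0, 0, 0.011, 0, 0, -0.01], [0, 0, 0.011, 0, 0, -0.01]]

```text
t: 6.25
eef_pos: [0.4807, 0.2753, 0.132]
orientation: [[0.912, 0.409, -0.003], [0.409, -0.912, 0.0], [-0.003, -0.002, -1.0]]
wrist_force: [-3.9, 4.0, -0.3]
gripper_width: 0.0118
finger_force: 30.0
```

>>> arm_command:
  increments:
    - [[0, 0, 0, 0, 0, 0], [0, 0, 0, 0, 0, 0], [0, 0, 0.002, 0, 0, 0], [0, 0, 0.03, 0, 0, 0], [0, 0, 0.07, 0, 0, 0], [0, 0, 0.1, 0, 0, 0], [0, 0, 0.11, 0, 0, 0]]
  jaw: 0.7

```text
t: 6.95
eef_pos: [0.4838, 0.2753, 0.2466]
orientation: [[0.912, 0.409, 0.006], [0.409, -0.912, 0.003], [0.007, 0.0, -1.0]]
wrist_force: [-0.1, -0.7, -0.0]
gripper_width: 0.0632
finger_force: 0.0
```

```bash
python3 - <<'E'
from h import *
from scipy.spatial.transform import Rotation as Ro
s=env.sense();print(np.round(s["joint_positions"],1),s["eef_pos"])
c=cap("wrist");R0=np.array(s["orientation"]);Rc,t=RT(c);o=-Rc.T@t
off=R0.T@(o-s["eef_pos"]);Rct=Rc@R0   # tool->cam
K=np.array(c["camera_matrix"]);print(K[0,0])
yaw=np.radians(6.2);g=np.array([.4926,.158,.008]);
Rg=Ro.from_euler("z",yaw).as_matrix()
down=np.array([[1,0,0],[0,-1,0],[0,0,-1.]])
for tilt in(30,40,50):
  for f in (.08,.11):
    R=Rg@Ro.from_euler("y",tilt,degrees=True).as_matrix()@down
    T=g+Rg@[f,0,.17]
    cc=dict(c);Rn=Rct@R.T;cc["rvec"]=cv2.Rodrigues(Rn)[0];cc["tvec"]=-Rn@(T+R@off)
    P=[g+Rg@p for p in([.008,0,.08],[.008,0,.02],[.008,.02,.02],[.012,0,.093],[.012,0,.14])]
    print(tilt,f,"TCP",T.round(3),"finger z",R[:,2].round(2),proj(cc,P).round().tolist())
    print("   inc",(T-s["eef_pos"]).round(3),Ro.from_matrix(R@R0.T).as_rotvec().round(3))
E
```

```text
[28.5 15.4 89.1 -0.  75.1 94.3] [0.48376915 0.27529297 0.24662876]
301.7101968704058
30 0.08 TCP [0.572 0.167 0.178] finger z [-0.5  -0.05 -0.87] [[318.0, 214.0], [318.0, 174.0], [300.0, 174.0], [318.0, 221.0], [317.0, 263.0]]
   inc [ 0.088 -0.109 -0.069] [-0.139  0.514 -0.306]
30 0.11 TCP [0.602 0.17  0.178] finger z [-0.5  -0.05 -0.87] [[318.0, 233.0], [318.0, 194.0], [301.0, 194.0], [318.0, 240.0], [318.0, 282.0]]
   inc [ 0.118 -0.105 -0.069] [-0.139  0.514 -0.306]
40 0.08 TCP [0.572 0.167 0.178] finger z [-0.64 -0.07 -0.77] [[318.0, 194.0], [318.0, 149.0], [299.0, 149.0], [318.0, 202.0], [317.0, 248.0]]
   inc [ 0.088 -0.109 -0.069] [-0.185  0.683 -0.3  ]
40 0.11 TCP [0.602 0.17  0.178] finger z [-0.64 -0.07 -0.77] [[318.0, 211.0], [318.0, 168.0], [300.0, 168.0], [318.0, 219.0], [318.0, 262.0]]
   inc [ 0.118 -0.105 -0.069] [-0.185  0.683 -0.3  ]
50 0.08 TCP [0.572 0.167 0.178] finger z [-0.76 -0.08 -0.64] [[318.0, 174.0], [318.0, 123.0], [298.0, 123.0], [318.0, 184.0], [317.0, 233.0]]
   inc [ 0.088 -0.109 -0.069] [-0.231  0.852 -0.293]
50 0.11 TCP [0.602 0.17  0.178] finger z [-0.76 -0.08 -0.64] [[318.0, 188.0], [318.0, 141.0], [300.0, 141.0], [318.0, 198.0], [318.0, 243.0]]
   inc [ 0.118 -0.105 -0.069] [-0.231  0.852 -0.293]
```

>>> arm_command:
  increments:
    - [[0.02, -0.02, 0, -0.03, 0.114, -0.05], [0.04, -0.04, 0, -0.06, 0.228, -0.1], [0.06, -0.06, 0, -0.093, 0.342, -0.15], [0.08, -0.08, -0.01, -0.124, 0.456, -0.2], [0.088, -0.1, -0.03, -0.155, 0.57, -0.25], [0.088, -0.109, -0.05, -0.185, 0.683, -0.3], [0.088, -0.109, -0.069, -0.185, 0.683, -0.3], [0.088, -0.109, -0.069, -0.185, 0.683, -0.3], [0.088, -0.109, -0.069, -0.185, 0.683, -0.3], [0.088, -0.109, -0.069, -0.185, 0.683, -0.3]]

```text
t: 8.0
eef_pos: [0.57, 0.1663, 0.1755]
orientation: [[0.759, 0.109, -0.642], [0.084, -0.994, -0.07], [-0.646, -0.001, -0.763]]
wrist_force: [-0.2, -0.3, -0.1]
gripper_width: 0.0635
finger_force: 0.0
```

```bash
python3 - <<'E'
from h import *
c=cap("wrist");s=env.sense();print(s["eef_pos"]);np.savez("w2.npz",frame=c["frame"],camera_matrix=c["camera_matrix"],k1=c["k1"],rvec=c["rvec"],tvec=c["tvec"])
save(c,"w2.png",(200,80,440,280),3.3)
E
```

```text
[0.57011337 0.16631719 0.17585289]
```

View pics/w2.png

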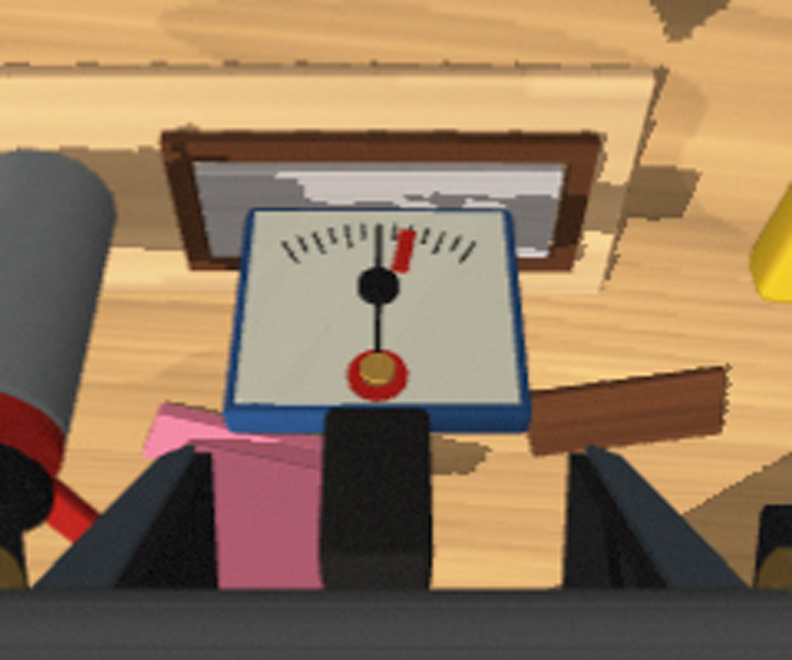

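The close-up shows the dial upside down. The pivot is at crop (378,368), the pointer hangs straight to (378,225), and the red mark runs (401,270)–(408,232) on the −y side, so the mark is positive as expected. The keeper arm has swung off to the lower left.

```bash
python3 - <<'E'
from h import *
from scipy.spatial.transform import Rotation as Ro
c={k:v for k,v in np.load("w2.npz").items()};c["k1"]=float(c["k1"])
h=cv2.cvtColor(c["frame"],cv2.COLOR_RGB2HSV);H,S,V=[h[...,i].astype(int) for i in range(3)]
red=((H<8)|(H>172))&(S>150)&(V>80)
def ctr(x0,y0,x1,y1):
    r,cc=np.nonzero(red[y0:y1,x0:x1]);return np.array([cc.mean()+x0,r.mean()+y0]),len(r)
m,n=ctr(310,145,335,166);pv,n2=ctr(300,180,330,206);print(m,n,pv,n2)
yaw=np.radians(6.2);Rg=Ro.from_euler("z",yaw).as_matrix();g=np.array([.4926,.158,.008])
def dial(px,off=.008):
    o,d=ray(c,px);nrm=Rg[:,0];p=o+d*((g+off*nrm-o)@nrm)/(d@nrm);return Rg.T@(p-g)
pt=np.array([378/3.3+200,226/3.3+80])
for off in(.007,.010):
    P,Mk,T=dial(pv,off),dial(m,off),dial(pt,off)
    print("pivot",P.round(4),"mark ctr",Mk.round(4),"ptr tip",T.round(4))
    print("mark angle",np.arctan2(-(Mk-P)[1],-(Mk-P)[2]),"ptr angle",np.arctan2(-(T-P)[1],-(T-P)[2]))
for q in [(249,209),(511,209),(226,408),(531,408)]: print(dial(np.array(q)/3.3+[200,80],.006).round(4))
E
```

```text
[322.03703704 155.85185185] 54 [313.74166667 194.675     ] 120
pivot [0.007  0.0036 0.0795] mark ctr [ 0.007  -0.0048  0.0285] ptr tip [0.007  0.0033 0.0177]
mark angle 0.16272951895427265 ptr angle 0.005255395688472726
pivot [0.01   0.0035 0.0817] mark ctr [ 0.01   -0.0047  0.0313] ptr tip [0.01   0.0032 0.0206]
mark angle 0.16272951895427257 ptr angle 0.0052553956884731625
[0.006  0.0466 0.0088]
[ 0.006  -0.0412  0.0086]
[0.006  0.0466 0.0894]
[ 0.006  -0.0414  0.0893]
```

>>> arm_command:
  increments:
    - [[0, 0, 0.025, 0.015, -0.139, 0], [-0.01, 0, 0.04, 0.03, -0.278, 0], [-0.03, -0.001, 0.045, 0.045, -0.416, 0], [-0.05, -0.002, 0.045, 0.06, -0.555, 0], [-0.07, -0.004, 0.045, 0.075, -0.694, 0], [-0.078, -0.005, 0.03, 0.075, -0.694, 0], [-0.078, -0.005, 0.02, 0.075, -0.694, 0], [-0.078, -0.005, 0.0, 0.075, -0.694, 0], [-0.078, -0.005, -0.02, 0.075, -0.694, 0], [-0.078, -0.005, -0.04, 0.075, -0.694, 0], [-0.078, -0.005, -0.06, 0.075, -0.694, 0], [-0.078, -0.005, -0.066, 0.075, -0.694, 0]]

```text
t: 9.25
eef_pos: [0.4922, 0.1609, 0.1063]
orientation: [[0.994, 0.108, -0.009], [0.108, -0.994, -0.002], [-0.009, 0.001, -1.0]]
wrist_force: [-0.1, 0.0, 0.5]
gripper_width: 0.0639
finger_force: 0.0
```

>>> arm_command:
  increments:
    - [[0, 0, 0, 0, 0, 0], [0, 0, 0, 0, 0, 0], [0, 0, 0, 0, 0, 0]]

```text
t: 9.55
eef_pos: [0.4931, 0.1611, 0.1091]
orientation: [[0.994, 0.108, -0.004], [0.108, -0.994, -0.0], [-0.004, -0.0, -1.0]]
wrist_force: [-0.6, 1.5, 0.5]
gripper_width: 0.0633
finger_force: 0.0
```

```bash
python3 - <<'E'
from h import *
a=cap("wrist");b=cap("scene");s=env.sense();print(s["eef_pos"],s["wrist_force"],np.round(s["joint_positions"],1))
A=cv2.resize(a["frame"],(480,300));B=cv2.resize(b["frame"][85:265,260:420],None,fx=1.66,fy=1.66,interpolation=cv2.INTER_CUBIC)
M=np.zeros((300,480+B.shape[1],3),np.uint8);M[:,:480]=A;M[:B.shape[0],480:]=B[:300];cv2.imwrite("pics/g1.png",M[:,:,::-1])
E
```

```text
[0.4927099  0.16104622 0.10887275] [-0.72915081 -0.64022038  0.37954427] [1.680e+01 1.870e+01 1.057e+02 1.000e-01 5.590e+01 1.005e+02]
```

View pics/g1.png

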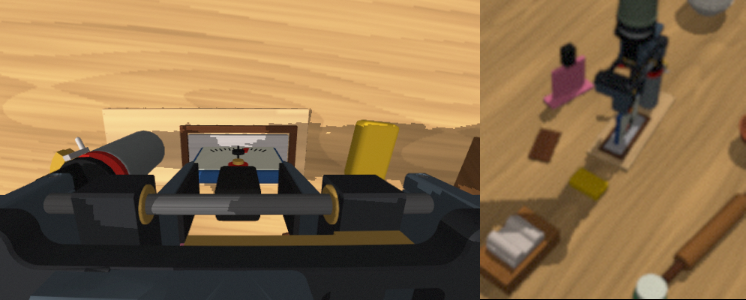

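The handle, at (238,190), stands centred between the open fingers at about (190) and (287), so I'll close.

>>> arm_command:
  increments:
    - [[0, 0, 0, 0, 0, 0], [0, 0, 0, 0, 0, 0], [0, 0, 0, 0, 0, 0], [0, 0, 0, 0, 0, 0], [0, 0, 0, 0, 0, 0], [0, 0, 0, 0, 0, 0], [0, 0, 0, 0, 0, 0], [0, 0, 0, 0, 0, 0], [0, 0, 0, 0, 0, 0]]
  jaw: 0

```text
t: 10.55
eef_pos: [0.492, 0.161, 0.1079]
orientation: [[0.994, 0.108, -0.007], [0.108, -0.994, -0.001], [-0.007, 0.0, -1.0]]
wrist_force: [0.4, 2.4, -0.5]
gripper_width: 0.0299
finger_force: 30.0
```

>>> arm_command:
  increments:
    - [[0, 0, 0.01, 0, 0, 0], [0, 0, 0.025, 0, 0, 0], [0, 0, 0.045, 0, 0, 0], [0, 0, 0.07, 0, 0, 0], [0, 0, 0.1, 0, 0, 0], [0, 0, 0.12, 0, 0, 0], [0, 0, 0.13, 0, 0, 0], [0, 0, 0.13, 0, 0, 0]]

```text
t: 11.35
eef_pos: [0.4925, 0.1608, 0.2392]
orientation: [[0.994, 0.108, -0.004], [0.108, -0.994, -0.001], [-0.004, 0.0, -1.0]]
wrist_force: [1.0, 0.2, -4.2]
gripper_width: 0.0298
finger_force: 30.0
```

>>> arm_command:
  increments:
    - [[0, -0.02, 0, 0, 0, -0.01], [0, -0.06, 0, 0, 0, -0.02], [0, -0.1, 0, 0, 0, -0.04], [0, -0.145, 0, 0, 0, -0.06], [0, -0.19, 0, 0, 0, -0.08], [0, -0.235, 0, 0, 0, -0.1], [0, -0.28, 0, 0, 0, -0.12], [0, -0.32, 0, 0, 0, -0.14], [0, -0.36, 0, 0, 0, -0.147], [0, -0.39, 0, 0, 0, -0.147], [0, -0.41, 0, 0, 0, -0.147], [0, -0.414, 0, 0, 0, -0.147]]

```text
t: 12.55
eef_pos: [0.491, -0.2551, 0.2359]
orientation: [[0.999, -0.041, -0.01], [-0.041, -0.999, 0.001], [-0.01, -0.0, -1.0]]
wrist_force: [-0.1, -0.1, -4.3]
gripper_width: 0.0299
finger_force: 30.0
```

>>> arm_command:
  increments:
    - [[0, 0, -0.01, 0.05, 0, 0], [0, 0, -0.02, 0.1, 0, 0], [0, 0, -0.03, 0.15, 0, 0], [0, 0, -0.04, 0.16, 0, 0], [0, 0, -0.045, 0.16, 0, 0], [0, 0, -0.045, 0.16, 0, 0], [0, 0, -0.045, 0.16, 0, 0]]

```text
t: 13.25
eef_pos: [0.4922, -0.2526, 0.1933]
orientation: [[0.999, -0.037, -0.007], [-0.036, -0.987, 0.159], [-0.012, -0.158, -0.987]]
wrist_force: [0.7, 0.3, -4.1]
gripper_width: 0.0298
finger_force: 30.0
```

```bash
python3 - <<'E'
from h import *
b=cap("scene");a=cap("top");s=env.sense();print(s["t"],s["eef_pos"],np.array(s["orientation"]).round(3).tolist(),s["wrist_force"])
p=proj(b,[s["eef_pos"]])[0].astype(int);print(p);q=proj(a,[s["eef_pos"]])[0].astype(int)
B=cv2.resize(b["frame"][p[1]-25:p[1]+75,p[0]-50:p[0]+50],(480,480),interpolation=cv2.INTER_CUBIC)
A=cv2.resize(a["frame"][q[1]-40:q[1]+40,q[0]-35:q[0]+18],(318,480),interpolation=cv2.INTER_CUBIC)
cv2.imwrite("pics/s1.png",np.hstack([B,A])[:,:,::-1])
E
```

```text
13.35 [ 0.49242058 -0.2528778   0.1936791 ] [[0.999, -0.037, -0.006], [-0.036, -0.987, 0.158], [-0.012, -0.158, -0.987]] [-0.35253629 -0.04315539 -3.39812061]
[266 212]
```

View pics/s1.png

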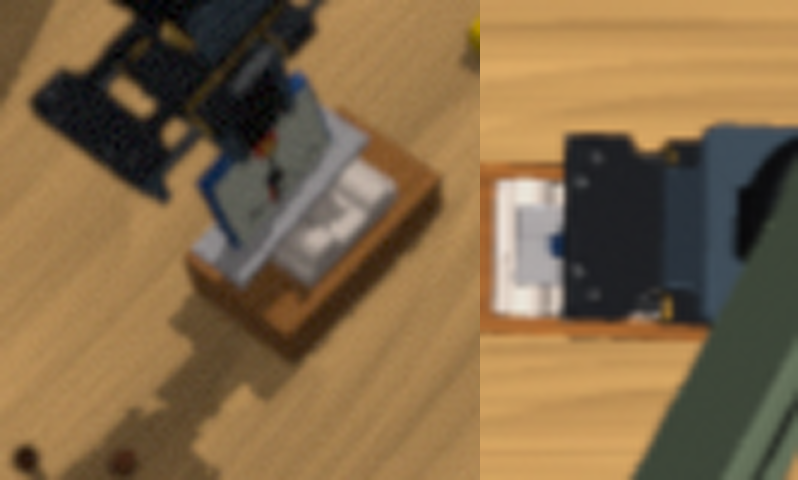

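The scene crop shows the tilted gauge hovering above the ridges, with the pointer at (272,185) close to the mark. The top crop shows the sole centred on the stud along its x. I'll lower to contact.

>>> arm_command:
  increments:
    - [[0, 0, -0.005, 0, 0, 0], [0, 0, -0.01, 0, 0, 0], [0, 0, -0.013, 0, 0, 0], [0, 0, -0.015, 0, 0, 0], [0, 0, -0.0165, 0, 0, 0], [0, 0, -0.0165, 0, 0, 0], [0, 0, -0.0165, 0, 0, 0]]

```text
t: 14.05
eef_pos: [0.4919, -0.2531, 0.177]
orientation: [[0.999, -0.038, -0.007], [-0.037, -0.987, 0.159], [-0.013, -0.159, -0.987]]
wrist_force: [-1.1, 0.4, 1.5]
gripper_width: 0.0299
finger_force: 30.0
```

>>> arm_command:
  increments:
    - [[0, 0, -0.001, 0, 0, 0], [0, 0, -0.0015, 0, 0, 0], [0, 0, -0.0015, 0, 0, 0]]

```text
t: 14.35
eef_pos: [0.4919, -0.2531, 0.1769]
orientation: [[0.999, -0.038, -0.006], [-0.037, -0.987, 0.159], [-0.012, -0.159, -0.987]]
wrist_force: [-3.3, 1.3, 9.3]
gripper_width: 0.0297
finger_force: 30.0
```

>>> arm_command:
  increments:
    - [[0, 0, 0.0005, 0, 0, 0], [0, 0, 0.0005, 0, 0, 0], [0, 0, 0.0005, 0, 0, 0], [0, 0, 0.0005, 0, 0, 0], [0, 0, 0.0005, 0, 0, 0], [0, 0, 0.0005, 0, 0, 0], [0, 0, 0.0005, 0, 0, 0], [0, 0, 0.0005, 0, 0, 0], [0, 0, 0.0005, 0, 0, 0], [0, 0, 0.0005, 0, 0, 0]]

```text
t: 15.35
eef_pos: [0.4919, -0.2531, 0.1769]
orientation: [[0.999, -0.038, -0.006], [-0.037, -0.987, 0.159], [-0.012, -0.159, -0.987]]
wrist_force: [-3.3, 0.6, 6.7]
gripper_width: 0.0297
finger_force: 30.0
```

```bash
python3 - <<'E'
from h import *
b=cap("scene");w=cap("wrist");s=env.sense();R=np.array(s["orientation"]);T=np.array(s["eef_pos"]);print(s["t"],s["wrist_force"],s["dq"].__class__)
Rg=np.c_[R[:,0],-R[:,1],-R[:,2]];g=T-Rg@[0,0,.1]
for c,n in((b,"scene"),(w,"wrist")):
    h=cv2.cvtColor(c["frame"],cv2.COLOR_RGB2HSV);H,S,V=[h[...,i].astype(int) for i in range(3)]
    P=proj(c,[g+Rg@[.008,y,z] for y,z in((0,.08),(0,.02),(-.0097,.0208),(.04,.09),(-.04,.09),(.04,.01),(-.04,.01))]);print(n,P.round(1).tolist())
P=proj(b,[g+Rg@[.008,0,.05]])[0].astype(int);Q=proj(w,[g+Rg@[.008,0,.05]])[0].astype(int)
A=cv2.resize(b["frame"][P[1]-22:P[1]+23,P[0]-20:P[0]+20],(400,450),interpolation=cv2.INTER_CUBIC)
B=cv2.resize(w["frame"][max(Q[1]-40,0):max(Q[1]-40,0)+90,Q[0]-40:Q[0]+40],(400,450),interpolation=cv2.INTER_CUBIC);print(P,Q)
cv2.imwrite("pics/s2.png",np.hstack([A,B])[:,:,::-1])
E
```

```text
15.45 [-3.12644587  0.45264229  8.0439731 ] <class 'numpy.ndarray'>
scene [[271.0, 220.2], [275.1, 229.1], [272.9, 231.5], [279.7, 208.1], [260.7, 229.4], [284.4, 220.5], [266.8, 240.8]]
wrist [[317.4, 219.9], [317.5, 197.5], [328.9, 197.7], [254.0, 225.0], [380.7, 225.0], [272.5, 194.7], [362.6, 194.7]]
[273 224] [317 207]
```

View pics/s2.png

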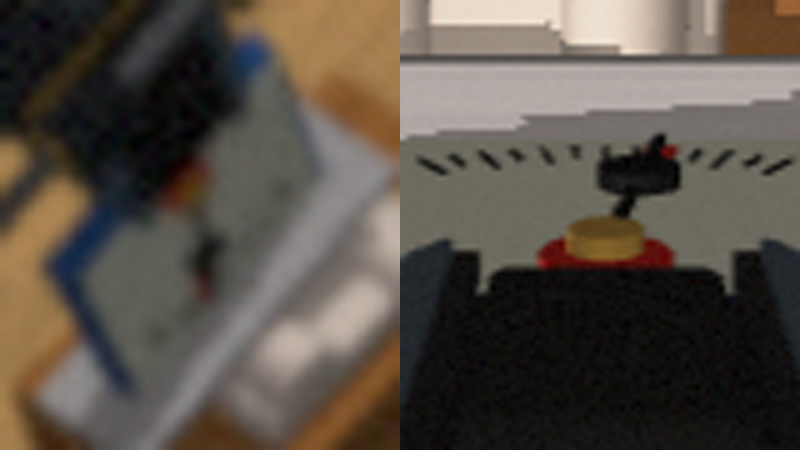

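```bash
python3 - <<'E'
from h import *
w=cap("wrist");s=env.sense();R=np.array(s["orientation"]);T=np.array(s["eef_pos"])
Rg=np.c_[R[:,0],-R[:,1],-R[:,2]];g=T-Rg@[0,0,.1]
f=w["frame"].astype(int)
for r in range(193,201): print(r,[tuple(int(k) for k in f[r,c]) for c in range(324,336)])
for off in(.007,.010,.014,.018):
  for a in(.13,.16,.19):
    print(off,a,proj(w,[g+Rg@[off,-r*np.sin(a),.08-r*np.cos(a)] for r in(.06,.05)]).round(1).tolist())
# mark left/right edges
for a in(.13,.16,.19):
  e=np.array([0,np.cos(a),-np.sin(a)])*.00275;c=np.array([.0075,-.06*np.sin(a),.08-.06*np.cos(a)])
  print("mark edges",a,proj(w,[g+Rg@(c+e),g+Rg@(c-e)]).round(1).tolist())
E
```

```text
193 [(119, 113, 111), (118, 112, 109), (117, 112, 110), (118, 112, 109), (100, 94, 93), (90, 86, 85), (108, 104, 102), (117, 112, 110), (118, 112, 110), (116, 111, 108), (119, 115, 111), (119, 114, 110)]
194 [(117, 111, 109), (116, 111, 108), (117, 111, 107), (75, 71, 69), (21, 20, 17), (8, 9, 8), (97, 92, 89), (117, 111, 108), (116, 109, 107), (115, 110, 108), (119, 113, 110), (116, 111, 109)]
195 [(107, 105, 93), (109, 106, 96), (81, 79, 71), (33, 33, 29), (19, 19, 18), (12, 10, 8), (91, 89, 79), (108, 105, 94), (107, 105, 93), (108, 107, 95), (107, 105, 93), (109, 107, 95)]
196 [(58, 57, 50), (93, 75, 69), (61, 49, 42), (13, 10, 8), (4, 2, 7), (45, 8, 10), (85, 31, 24), (98, 38, 32), (102, 72, 63), (108, 100, 90), (109, 107, 95), (108, 106, 95)]
197 [(31, 30, 27), (51, 36, 30), (33, 23, 19), (12, 12, 11), (12, 10, 10), (75, 15, 8), (93, 14, 10), (92, 15, 7), (99, 69, 62), (106, 100, 89), (108, 107, 95), (70, 68, 59)]
198 [(10, 13, 9), (14, 14, 12), (11, 8, 8), (12, 11, 11), (8, 6, 9), (29, 14, 11), (63, 14, 12), (73, 32, 27), (98, 90, 81), (108, 107, 94), (80, 79, 71), (39, 37, 35
[... 307 characters left out ...]
1, 108, 96), (109, 108, 96)]
0.007 0.13 [[326.6, 198.7], [325.4, 201.8]]
0.007 0.16 [[328.7, 198.8], [327.2, 201.9]]
0.007 0.19 [[330.8, 198.9], [329.0, 201.9]]
0.01 0.13 [[326.6, 195.3], [325.4, 198.3]]
0.01 0.16 [[328.7, 195.4], [327.2, 198.3]]
0.01 0.19 [[330.8, 195.5], [329.0, 198.4]]
0.014 0.13 [[326.7, 190.8], [325.4, 193.5]]
0.014 0.16 [[328.8, 190.8], [327.2, 193.6]]
0.014 0.19 [[330.9, 190.9], [329.1, 193.7]]
0.018 0.13 [[326.7, 186.2], [325.4, 188.7]]
0.018 0.16 [[328.8, 186.2], [327.3, 188.8]]
0.018 0.19 [[330.9, 186.3], [329.1, 188.9]]
mark edges 0.13 [[323.4, 198.1], [329.8, 198.3]]
mark edges 0.16 [[325.5, 198.1], [331.9, 198.4]]
mark edges 0.19 [[327.6, 198.2], [334.0, 198.5]]
```

The wrist pixels put the pointer tip at column 328.6 and the mark between columns 325.2 and 331.7, centred at 328.4. That is about 0.16 rad for both. The sole presses on the stud with about 11 N, so I'm handing in.

```bash
python3 -c "
from station import env
print(env.finish_job())"
```

```text
the job is handed in; nothing more can be done
None
```

The job is handed in, with no verdict shown: the keeper is swung off and the knob is up. The gauge is held square on the stud's high ridge at about 0.16 rad, pointer on the red mark by my measurement.

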